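# Close down the repair bench: park the solder pot, rack the drivers, shut the keeper

## Task

Close down the bench: first slide the covered solder pot, without lifting or tipping it, from beside the rack to the middle of the empty marked ring, and let go of it. Then lay every screwdriver that is on the pad in the rack, one to a cradle, the middle of its handle over the middle of the rack and its shaft pointing out on the side away from the open keeper bar, and only when all are in swing the keeper bar fully shut over them until it snaps home past its spring ball. The pot may be knocked out of place at any time, so make sure it stands in its ring at the end; leave the multimeter, the phone and the solder reel where they are.

Things in the scene. Friction and masses are not known exactly. Their poses are not given: they have to be found in the camera images.
- rack: Driver rack fixed to the bench, aluminium base 270 x 85 x 8 mm. Origin on the bench under its centre; z up, x along its two rails to the keeper's hinge, y to the robot's left. Rails 212 mm long, 10 thick, at y = -30 and 30 mm. Cradles at x = -72, -24, 24, 72 mm: notches in both rails 28 mm wide, floor 40 mm and round-topped teeth 52 mm above the bench. Hinge post at x = 120, y = 0.
- cradle1 (a point): Cradle at rack x = -72 mm, nearest the robot: where the centre of a seated driver's handle lies (51 mm above the bench). A seated driver lies along the rack's y axis, tip towards -y.
- cradle2 (a point): The same for the cradle at rack x = -24 mm.
- cradle3 (a point): The same for the cradle at rack x = 24 mm.
- cradle4 (a point): The same for the cradle at rack x = 72 mm, nearest the hinge.
- detent_ball (a point): Top of the detent's spring ball (68 mm above the bench, gives way downward) on its post at rack x = -115, y = 12 mm. The free end of the bar must pass over it; behind it the ball snaps the bar home and holds it.
- keeper (a joint): Keeper bar's angle q, rad: 0 fully shut over the handles, growing as it swings out over the rack's +y side, limit 1.75. From the hinge it points along (-cos q, sin q) in rack x, y. Steel, 12 mm wide, 245 long, from 64 to 84 mm above the bench. Stays where left (friction 0.06 N m). From 0.1 to 0.03 rad it takes about 10 N at the knob to ride over the ball, which then snaps it home and holds it.
- keeper_hinge (a point): Point on the keeper's upright hinge axis, 64 mm above the bench.
- keeper_knob (a point): Centre of the upright black knob on the keeper bar, 215 mm from the hinge: a plain post 18 mm in diameter, from 84 to 118 mm above the bench; this point is 101 mm above the bench.
- pot: Covered solder pot, aluminium, loose, about 0.6 kg: a squat cylinder 100 mm in diameter (103 over the lid's rim) and 34 mm high, with an upright black knob on the middle of its fixed lid, 30 mm in diameter, from 34 to 80 mm above the underside. Origin: centre of the underside; z up. Pulled above about 60 mm it may tip. It starts in the keeper bar's path.
- work_mark: White ring 124 mm across painted on the mat beside the rack, where the pot stands at the start. Origin: its centre, on the bench.
- park_mark: The empty white ring 124 mm across painted on the mat, clear of the keeper bar's path. Origin: its centre, on the bench.
- pad: Flat grey rubber pad fixed to the bench, 270 x 120 x 3 mm, on which the drivers start. Origin: centre of its underside, x along its length.
- driver1: Screwdriver with a flat blade tip, loose, 70 g (may be absent): black square handle 90 mm long, 22 x 22 mm, and a steel shaft 6 mm thick (12 mm at most at the tip) reaching 97 mm from the handle's centre. Origin: the centre of the handle; x points along the shaft towards the tip. The centre of mass is about 6 mm from the origin towards the tip.
- driver1_tip (a point): End of the shaft of driver1, 97 mm along its x axis.
- driver2: Screwdriver with a cross tip, loose, 70 g (may be absent): black square handle 90 mm long, 22 x 22 mm, and a steel shaft 6 mm thick (12 mm at most at the tip) reaching 97 mm from the handle's centre. Origin: the centre of the handle; x points along the shaft towards the tip. The centre of mass is about 6 mm from the origin towards the tip.
- driver2_tip (a point): End of the shaft of driver2, 97 mm along its x axis.
- driver3: Screwdriver with a nut socket tip, loose, 70 g (may be absent): black square handle 90 mm long, 22 x 22 mm, and a steel shaft 6 mm thick (12 mm at most at the tip) reaching 97 mm from the handle's centre. Origin: the centre of the handle; x points along the shaft towards the tip. The centre of mass is about 6 mm from the origin towards the tip.
- driver3_tip (a point): End of the shaft of driver3, 97 mm along its x axis.
- driver4: Screwdriver with a ball tip, loose, 70 g (may be absent): black square handle 90 mm long, 22 x 22 mm, and a steel shaft 6 mm thick (12 mm at most at the tip) reaching 97 mm from the handle's centre. Origin: the centre of the handle; x points along the shaft towards the tip. The centre of mass is about 6 mm from the origin towards the tip.
- driver4_tip (a point): End of the shaft of driver4, 97 mm along its x axis.
- multimeter: Orange and black multimeter, 150 x 78 x 36 mm, lying on the bench. Not to be disturbed. Origin: centre of its underside.
- handset: Pink mobile phone, 140 x 68 x 9 mm, lying on the bench. Not to be disturbed. Origin: centre of its underside.
- reel: Reel of solder wire, 64 mm in diameter and 42 mm high, standing on the bench. Not to be disturbed. Origin: centre of its underside.
Not all that is in view belongs to the job. Leave any orange or pink look-alike of the driver4 alone.

How it is judged:
On the way, in this order (a step that is already met when the one before it is completed fails the run):
1. the pot stands in the middle of the empty ring, within 15 mm, let go, with the keeper still open (horizontal distance between pot and park_mark below 0.015 m and height (world z) of pot below 0.004 m and angle between pot's own z axis and vertical below 0.05 rad and contact force between the fingers and pot below 0.3 N and value of joint keeper above 0.5 rad), for 0.2 s.
2. every driver lies in a cradle, shaft out on the side away from the open bar, let go, with the keeper still open (z of driver1 in the frame of rack between 0.047 and 0.056 m and y of driver1 in the frame of rack between -0.015 and 0.015 m and x of driver1 in the frame of rack between -0.09 and 0.09 m and y of each of driver1_tip, driver2_tip, driver3_tip, driver4_tip in the frame of rack below -0.07 m and z of driver1_tip in the frame of rack between 0.043 and 0.06 m and z of driver2 in the frame of rack between 0.047 and 0.056 m and y of driver2 in the frame of rack between -0.015 and 0.015 m and x of driver2 in the frame of rack between -0.09 and 0.09 m and z of driver2_tip in the frame of rack between 0.043 and 0.06 m and z of driver3 in the frame of rack between 0.047 and 0.056 m and y of driver3 in the frame of rack between -0.015 and 0.015 m and x of driver3 in the frame of rack between -0.09 and 0.09 m and z of driver3_tip in the frame of rack between 0.043 and 0.06 m and z of driver4 in the frame of rack between 0.047 and 0.056 m and y of driver4 in the frame of rack between -0.015 and 0.015 m and x of driver4 in the frame of rack between -0.09 and 0.09 m and z of driver4_tip in the frame of rack between 0.043 and 0.06 m and contact force between the fingers and driver1 below 0.3 N and contact force between the fingers and driver2 below 0.3 N and contact force between the fingers and driver3 below 0.3 N and contact force between the fingers and driver4 below 0.3 N and value of joint keeper above 0.5 rad), for 0.2 s.
3. the keeper bar is shut in its detent over the drivers (value of joint keeper below 0.012 rad and z of driver1 in the frame of rack between 0.047 and 0.056 m and y of driver1 in the frame of rack between -0.015 and 0.015 m and x of driver1 in the frame of rack between -0.09 and 0.09 m and y of each of driver1_tip, driver2_tip, driver3_tip, driver4_tip in the frame of rack below -0.07 m and z of driver1_tip in the frame of rack between 0.043 and 0.06 m and z of driver2 in the frame of rack between 0.047 and 0.056 m and y of driver2 in the frame of rack between -0.015 and 0.015 m and x of driver2 in the frame of rack between -0.09 and 0.09 m and z of driver2_tip in the frame of rack between 0.043 and 0.06 m and z of driver3 in the frame of rack between 0.047 and 0.056 m and y of driver3 in the frame of rack between -0.015 and 0.015 m and x of driver3 in the frame of rack between -0.09 and 0.09 m and z of driver3_tip in the frame of rack between 0.043 and 0.06 m and z of driver4 in the frame of rack between 0.047 and 0.056 m and y of driver4 in the frame of rack between -0.015 and 0.015 m and x of driver4 in the frame of rack between -0.09 and 0.09 m and z of driver4_tip in the frame of rack between 0.043 and 0.06 m), for 0.2 s.
At the end, for the whole second after the job is handed in: Keeper shut in its detent (under 0.012 rad); every driver at rest in a cradle, handle centre within 15 mm of the rack's middle line, shaft out on the side away from where the bar was open; pot upright at rest within 15 mm of the middle of the ring that was empty (all of step 3 and horizontal distance between pot and park_mark below 0.015 m and height (world z) of pot below 0.004 m and angle between pot's own z axis and vertical below 0.05 rad and linear speed of each of driver1, driver2, driver3, driver4, pot below 0.02 m/s); the robot touches nothing.
It fails at once if the pot is lifted off the bench or tipped (height (world z) of pot above 0.012 m or angle between pot's own z axis and vertical above 0.25 rad).
It fails at once if the multimeter, the phone or the reel is disturbed by more than 25 mm (distance of any of multimeter, handset, reel from where it was at the start of the episode above 0.025 m).
Of driver1, driver2, driver3, driver4 only 2 to 4 are there at a start; the rules pass over those that are not, and their reading is None.
At some moment in a run one of pot may be knocked a few centimetres aside while the robot is not near it.
Once in a run the grip may slacken for a moment while it holds something.
It also fails if it takes over 210 s, if anything falls off the work surface, if the arm or the gripper's body presses on something with over 40 N, if the wrist force passes 120 N, or if a joint passes its speed limit or range.

## Robot

A 6-joint arm with a two-finger parallel gripper is mounted at the origin on the work surface. World frame = base frame: x ahead of the robot, y to its left, z up, the work surface at z = 0. Lengths are in m, angles in rad, forces in N, time in s.
With the tool pointing down it reaches from about 0.275 to 0.825 m from the base axis. Payload 4.9 kg.
Tool frame: the origin (TCP) lies midway between the tips of the shut fingers; the grasp point (between the pads) lies 19 mm behind it (bot.grip_depth is the distance from the TCP to the grasp point, in m); z points along the fingers, y is the line along which they close (so a half turn about z gives the same grasp; the last joint's range is limited). The gripper opens to 85 mm and grips with 20 to 120 N. Pads are 22 mm wide; open, the fingers measure 114 mm over their backs; the gripper's body (76 mm by 85 mm) begins 54 mm behind the grasp point. The pads swing forward as they close: fully open they stand 13 mm farther back than shut.
Start: joints at [1, 0.326, -0.193, 1.052, 0, 1.437], TCP at [0.233, 0.498, 0.231] pointing down, gripper open.
Joint ranges: [-2.65, 2.65], [-0.97, 1.79], [-1.3, 1.35], [-1.93, 2.1], [-1.47, 1.37], [-3.14, 3.14]. Speed limits (rad/s): [2.57, 2.57, 3.14, 3.14, 3.14, 3.14].

## Interface

Orientations are given as a unit quaternion [w, x, y, z].
In Python, from cell import bot gives the robot as it stands. Calls block until the motion is done:
- bot.move_pose(position, orientation): joint-space move of the TCP to a pose.
- bot.move_linear(position, speed=0.15, rotation=None, until_force=None): straight line of the TCP; rotation=None keeps the orientation; speed is the mean speed in m/s. With until_force (N) it stops when the force on the tool has changed by that much, and returns True; else False.
- bot.goto_joints(angles): joint-space move.
- bot.set_gripper(opening, grasp_force=None): opening from 0.0 (shut) to 1.0 (fully open); grasp_force is the grip in N (None keeps the last); returns when the fingers have stopped.
- bot.wait(seconds).
- bot.solve_ik(position, orientation): joint angles nearest the present ones, or None.
- bot.camera(name): name is "scene" or "top" or "wrist"; returns the picture (400x640x3 uint8, red, green, blue); there is no depth.
- bot.calibration(name): a dict with "mtx" (3x3 intrinsics, pixels), "extrinsics" (4x4, takes a point from world to camera coordinates); the wrist camera has in their place "hand_eye" (4x4, takes a point from camera to tool coordinates, whose origin is the TCP and whose axes are the flange's). Camera axes: x right, y down, z forward; pixel columns grow to the right and rows downward; lengths in m; the calibration is good to about 2 mm. The wrist camera is an equidistant fisheye: a pixel r from the principal point sees the ray r / f radians off the axis. A picture is of the moment at which its call begins: read the wrist's pose just before it. calibration takes no time and is no camera call.
A pose or a line that the arm cannot do raises bot.PlanningError and nothing moves.
- bot.close_job(): hands the job in; it is judged then, once.
Trained networks look in the newest picture that a camera, given by its name, has taken for a name from the list of things; names that differ only in an ending like _2 or _b are one class to them, and where a whole thing is asked for, a point or a joint stands for the part that bears it (a point fixed in the world has none). Each returns a list of dicts, best first, with "confidence" (0 to 1); they miss things now and then, are a little off and sometimes report something else, mostly with a low value. They report only what shows in the picture. A call takes as long as a camera call. They do not tell look-alikes from the thing itself.
- bot.search_frame(camera, thing): "bbox" ([left, top, width, height] in pixels, round what is visible of it).
Readings, each from a call of its own:
- bot.read_clock(): time.
- bot.read_joint_positions(): joint angles.
- bot.read_joint_vel(): joint speeds.
- bot.read_joint_efforts(): joint torques, N m.
- bot.read_position(): TCP position.
- bot.read_tool_rot(): TCP orientation.
- bot.read_ft_force(): force on the tool from outside, world axes, zero at the start.
- bot.read_moment(): the same for the moment, N m.
- bot.read_gripper_width(): opening from 0.0 (shut) to 1.0 (fully open).
- bot.read_finger_force(): force on a finger pad.
Only numpy, scipy, OpenCV 4.12 (cv2) and the standard library are available. Lean on these libraries where they do the work, as an engineer would, in place of code of your own. Each camera call takes 0.05 s, during which the arm holds its last target. There are 200 camera calls.

## Working session

There is one attempt and no reset: what is moved stays moved. The work goes in short steps, each a Python script; the robot and the scene stay as the last script left them, time stands still between calls to the robot, and variables do not carry over. Pictures are saved under pics/ and viewed, at most 14 in all, crops included, and the job is handed in when it is done.

```bash
mkdir -p pics; ls
python3 - <<'E'
from cell import bot
import cv2, numpy as np
for c in ["top","scene"]:
    im=bot.camera(c); cv2.imwrite(f"pics/{c}0.png",im[:,:,::-1])
    k=bot.calibration(c); print(c,k["mtx"].round(1).tolist(),k["extrinsics"].round(4).tolist())
    for t in ["rack","pot","pad","driver1","driver2","driver3","driver4","keeper_knob","keeper","work_mark","park_mark","multimeter","handset","reel"]:
        print(t,[(np.round(d["bbox"]).astype(int).tolist(),round(d["confidence"],2)) for d in bot.search_frame(c,t)][:6])
k=bot.calibration("wrist");print({a:np.round(b,4).tolist() for a,b in k.items()})
print(bot.read_clock(), bot.read_tool_rot(), bot.grip_depth)
E
```

```text
pics
top [[514.6, 0.0, 325.9], [0.0, 514.6, 203.2], [0.0, 0.0, 1.0]] [[-0.0239, -0.9997, 0.0084, 0.07], [-0.9972, 0.0233, -0.0709, 0.4683], [0.0707, -0.0101, -0.9974, 1.658], [0.0, 0.0, 0.0, 1.0]]
rack [([230, 146, 48, 85], 0.65), ([358, 142, 96, 85], 0.61)]
pot [([367, 184, 36, 31], 0.94), ([241, 192, 45, 8], 0.67)]
pad [([229, 147, 47, 83], 0.67)]
driver1 [([242, 207, 50, 18], 0.73), ([169, 259, 25, 23], 0.73), ([238, 170, 39, 15], 0.72), ([240, 192, 34, 11], 0.68), ([241, 276, 24, 22], 0.67), ([159, 148, 44, 9], 0.61)]
driver2 [([242, 207, 50, 18], 0.73), ([169, 259, 25, 23], 0.73), ([238, 170, 39, 15], 0.72), ([240, 192, 34, 11], 0.68), ([241, 276, 24, 22], 0.67), ([159, 148, 44, 9], 0.61)]
driver3 [([242, 207, 50, 18], 0.73), ([169, 259, 25, 23], 0.73), ([238, 170, 39, 15], 0.72), ([240, 192, 34, 11], 0.68), ([241, 276, 24, 22], 0.67), ([159, 148, 44, 9], 0.61)]
driver4 [([242, 207, 50, 18], 0.73), ([169, 259, 25, 23], 0.73), ([238, 170, 39, 15], 0.72), ([240, 192, 34, 11], 0.68), ([241, 276, 24, 22], 0.67), ([159, 148, 44, 9], 0.61)]
keeper_knob [([361, 138, 79, 20], 0.95)]
kee
[... 1286 characters left out ...]
 258, 51, 22], 0.73), ([340, 240, 42, 24], 0.71), ([390, 328, 47, 44], 0.7), ([452, 240, 41, 13], 0.66), ([404, 189, 29, 11], 0.59)]
keeper_knob [([190, 177, 65, 37], 0.63)]
keeper [([191, 174, 63, 39], 0.79)]
work_mark []
park_mark [([300, 194, 38, 35], 0.62), ([188, 141, 70, 73], 0.18)]
multimeter [([239, 257, 56, 50], 0.58), ([190, 177, 68, 38], 0.27)]
handset [([194, 221, 39, 43], 0.88)]
reel []
{'mtx': [[309.7069, 0.0, 315.2128], [0.0, 309.7069, 199.3193], [0.0, 0.0, 1.0]], 'hand_eye': [[0.0003, -0.9577, -0.2877, 0.0726], [1.0, 0.0001, 0.0008, 0.0003], [-0.0008, -0.2877, 0.9577, -0.1428], [0.0, 0.0, 0.0, 1.0]]}
1.5 [-3.32655048e-06  2.16657712e-01  9.76247630e-01  8.48279356e-06] 0.0187
```

View pics/top0.png

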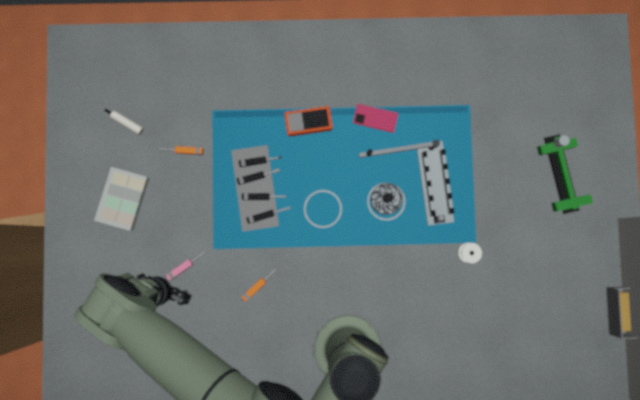

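View pics/scene0.png

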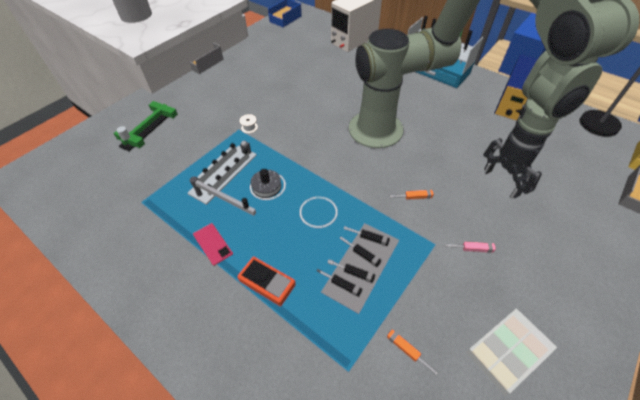

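```bash
cat > h.py <<'E'
from cell import bot
import cv2, numpy as np
from scipy.spatial.transform import Rotation as R
def quat(a):
    "tool down, tool y (closing line) at world angle a"
    y=np.array([np.cos(a),np.sin(a),0]); z=np.array([0,0,-1.]); x=np.cross(y,z)
    q=R.from_matrix(np.c_[x,y,z]).as_quat(); return q[[3,0,1,2]]
def toppt(u,v,z=0,c="top"):
    k=bot.calibration(c); E=k["extrinsics"]; Rm,t=E[:3,:3],E[:3,3]
    d=Rm.T@np.linalg.solve(k["mtx"],[u,v,1]); o=-Rm.T@t
    return (o+d*(z-o[2])/d[2])
def wproj(P,pose):
    "world points -> wrist pixels"
    p,q=pose; k=bot.calibration("wrist"); T=k["hand_eye"]; M=k["mtx"]
    Rt=R.from_quat(np.asarray(q)[[1,2,3,0]]).as_matrix()
    pc=((np.asarray(P)-p)@Rt-T[:3,3])@T[:3,:3]
    r=np.linalg.norm(pc[...,:2],axis=-1); th=np.arctan2(r,pc[...,2]); s=th/np.maximum(r,1e-9)
    return np.stack([M[0,0]*pc[...,0]*s+M[0,2],M[1,1]*pc[...,1]*s+M[1,2]],-1)
def wrist():
    pose=(np.array(bot.read_position()),np.array(bot.read_tool_rot()))
    return bot.camera("wrist"),pose
def ortho(im,pose,x0,x1,y0,y1,z,mm=1.):
    "rows: x falling from x1; cols: y falling from y1 (like the top view). pixel(r,c)->x1-r*mm, y1-c*mm"
    xs=np.arange(x1,x0,-mm/1000); ys=np.arange(y1,y0,-mm/1000)
    X,Y=np.meshgrid(xs,ys,indexing="ij"); uv=wproj(np.stack([X,Y,np.full_like(X,z)],-1),pose).astype(np.float32)
    return cv2.remap(im,uv[...,0],uv[...,1],cv2.INTER_LINEAR)
def save(n,im): cv2.imwrite(f"pics/{n}.png",im[:,:,::-1])
E
python3 - <<'E'
from h import *
for n,u,v,z in [("ring",322.5,208.5,0),("pot",387,198,.08),("pot_lid",386,201,.034),("rackhinge",434,146,.084),("rackNear",438,223,.008),("barend",362,155,.074),("reel",470,253,.04),("d1",252,162,.014),("d2",252,178,.014),("d3",257,197,.014),("d4",261,216,.014),("padTL",231,148,0),("padBR",279,230,0),("meter",309,121,.03),("phone",375,118,0.01)]:
    print(n,toppt(u,v,z).round(3))
for a in (-np.pi/2,np.pi/2): print(bot.solve_ik([.42,0.02,.42],quat(a)))
bot.move_pose([.42,.03,.40],quat(-np.pi/2))
im,pose=wrist(); save("w1",im); np.savez("w1.npz",im=im,p=pose[0],q=pose[1])
o=ortho(im,pose,.25,.75,-.4,.4,0); save("o1",o); print(pose,bot.read_clock())
E
```

```text
ring [0.454 0.07  0.   ]
pot [ 0.477 -0.132  0.08 ]
pot_lid [ 0.471 -0.135  0.034]
rackhinge [ 0.638 -0.286  0.084]
rackNear [ 0.397 -0.306  0.008]
barend [ 0.616 -0.059  0.074]
reel [ 0.298 -0.397  0.04 ]
d1 [0.611 0.297 0.014]
d2 [0.558 0.298 0.014]
d3 [0.496 0.283 0.014]
d4 [0.433 0.271 0.014]
padTL [0.661 0.368 0.   ]
padBR [0.387 0.214 0.   ]
meter [0.739 0.108 0.03 ]
phone [ 0.749 -0.11   0.01 ]
[-0.12836304  0.0204142  -0.09146432  1.45891781  0.          3.01322962]
[-0.12836304  0.0204142  -0.09146432  1.45891781  0.         -0.12836304]
(array([0.41996454, 0.03045921, 0.39977069]), array([-1.13833830e-04,  9.99999797e-01,  5.98821309e-04, -1.84095691e-04])) 3.475
```

View pics/o1.png

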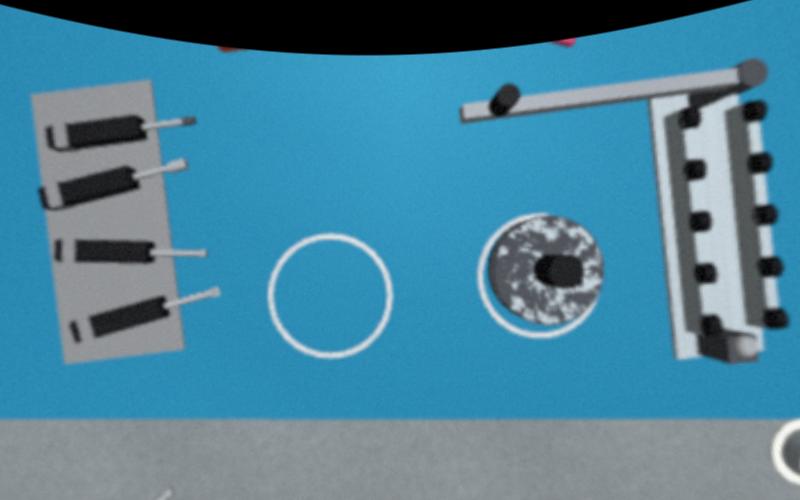

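Run:
```python
from h import *
d=np.load("w1.npz"); im,pose=d["im"],(d["p"],d["q"])
o=ortho(im,pose,.35,.58,-.25,.20,0,.5)
hsv=cv2.cvtColor(o,cv2.COLOR_RGB2HSV); w=((hsv[...,1]<70)&(hsv[...,2]>170)).astype(np.uint8)
cs,_=cv2.findContours(w,cv2.RETR_EXTERNAL,cv2.CHAIN_APPROX_NONE)
for c in cs:
    if len(c)>200:
        (u,v),r=cv2.minEnclosingCircle(c); print("ring",.58-v*.0005,.20-u*.0005,r)
o=ortho(im,pose,.37,.58,-.25,-.03,.08,.4)
big=cv2.resize(o,None,fx=1.3,fy=1.3); 
o2=ortho(im,pose,.37,.58,-.25,-.03,.034,.4)
g=np.hstack([o,o2]); save("pot",g); print(g.shape)
```

```text
ring 0.4545117111206054 0.07006396484375002 124.89822387695312
ring 0.47463241577148435 -0.13948846435546874 124.88059997558594
(525, 1100, 3)
```

View pics/pot.png

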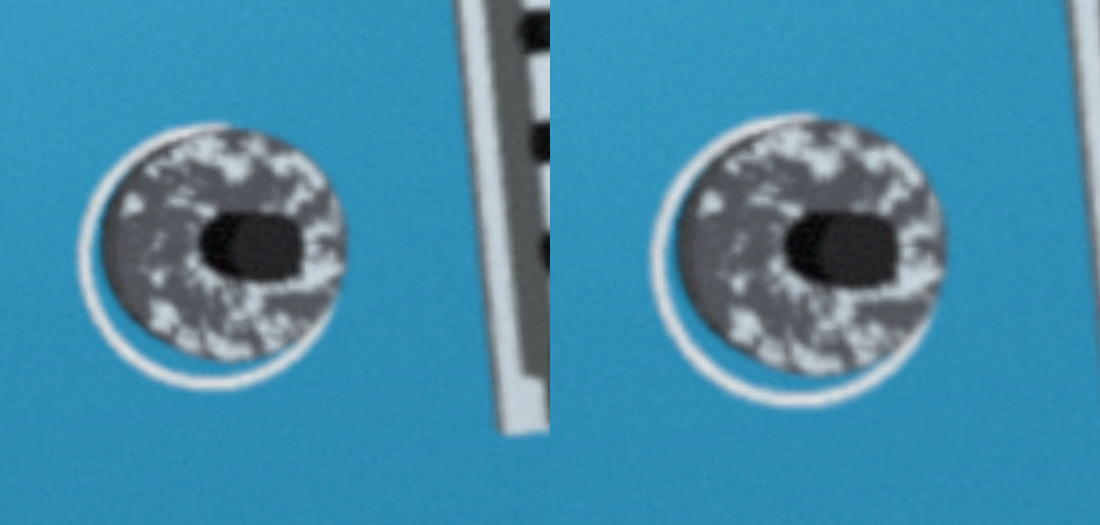

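```bash
cat > pot.py <<'E'
from h import *
def slide(frm,to,a=-np.pi/2):
    q=quat(a)
    bot.set_gripper(1.0)
    bot.move_pose([*frm,.16],q); bot.move_linear([*frm,.038],.1,until_force=8)
    bot.set_gripper(0.0,grasp_force=40); print("w",bot.read_gripper_width(),bot.read_position(),bot.read_ft_force())
    z=bot.read_position()[2]
    bot.move_linear([*to,z],.08); print("w",bot.read_gripper_width())
    bot.set_gripper(1.0); bot.wait(.1); bot.move_linear([*to,.16],.15)
E
python3 - <<'E'
from pot import *
slide((.481,-.137),(.4545,.070))
bot.move_pose([.45,.17,.36],quat(-np.pi/2))
im,pose=wrist(); np.savez("w2.npz",im=im,p=pose[0],q=pose[1])
save("o2",np.hstack([ortho(im,pose,.37,.67,.14,.38,.025,.7),ortho(im,pose,.37,.67,-.02,.14,.08,.7)])); print(bot.read_clock())
E
```

```text
w 0.33822548816625836 [ 0.48112643 -0.13743425  0.03833473] [-0.46645859 -1.99113707  4.59703238]
w 0.3411318846377065
16.1833
```

View pics/o2.png

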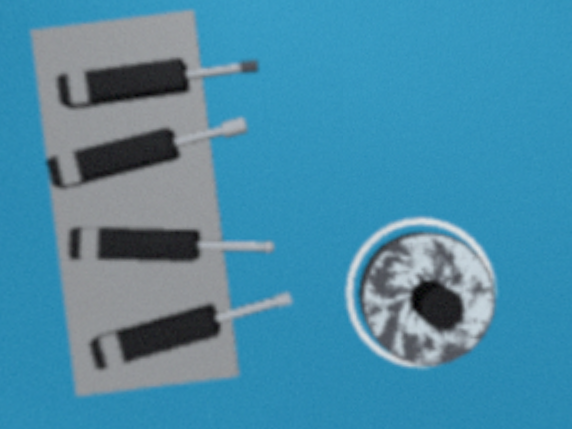

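Run:
```python
from h import *
bot.move_pose([.47,-.20,.33],quat(-np.pi/2))
im,pose=wrist(); np.savez("w3.npz",im=im,p=pose[0],q=pose[1])
save("o3",np.hstack([ortho(im,pose,.37,.67,-.38,-.23,z,.55) for z in (.008,.052)])); print(bot.read_clock())
```

```text
20.7833
```

View pics/o3.png

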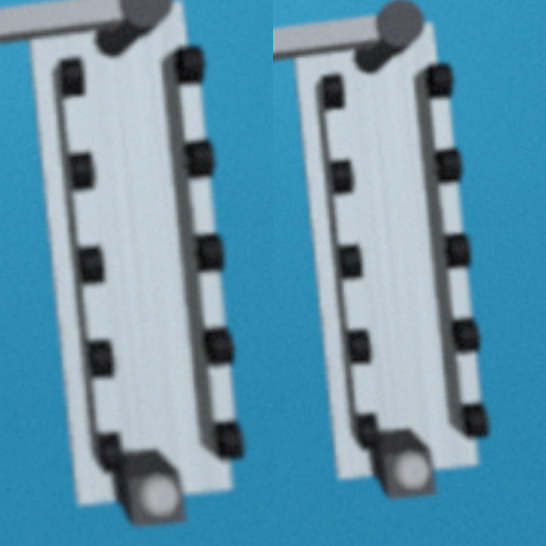

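```bash
cat > drv.py <<'E'
from h import *
RC=np.array([.5298,-.303]); YAW=.104
RX=np.array([np.cos(YAW),np.sin(YAW)]); RY=np.array([-np.sin(YAW),np.cos(YAW)])
def pick(c,a,off=0.,opening=.45):
    "off: grip this far from handle centre towards the tip"
    p=np.array(c)+off*np.array([np.sin(a),-np.cos(a)])
    bot.set_gripper(opening); bot.move_pose([*p,.15],quat(a)); 
    f=bot.move_linear([*p,.03],.2); f=bot.move_linear([*p,.005],.05,until_force=8); z=bot.read_position()[2]
    bot.set_gripper(0.,grasp_force=60); w=bot.read_gripper_width()
    bot.move_linear([*p,.2],.2); print("pick z",z,f,"w",w,bot.read_gripper_width())
    return z
def place(i,z,off=0.,opening=.42,dx=0.,dy=0.):
    p=RC+RX*([-.072,-.024,.024,.072][i-1]+dx)-RY*(off-dy); q=quat(YAW)
    bot.move_pose([*p,.2],q); print("w carry",bot.read_gripper_width())
    zs=.051-(.014-z)+.001
    bot.move_linear([*p,zs+.02],.15); f=bot.move_linear([*p,zs-.001],.03,until_force=6)
    print("seat",f,bot.read_position(),zs,bot.read_ft_force(),"w",bot.read_gripper_width())
    bot.set_gripper(opening); bot.move_linear([*p,.2],.2)
E
python3 - <<'E'
from drv import *
z=pick((.612,.2936),.126); place(4,z)
bot.move_pose([.47,-.20,.33],quat(-np.pi/2))
im,pose=wrist(); np.savez("w4.npz",im=im,p=pose[0],q=pose[1])
save("o4",np.hstack([ortho(im,pose,.37,.67,-.42,-.2,z,.6) for z in (.062,.008)])); print(bot.read_clock())
E
```

```text
pick z 0.004765721274126118 False w 0.2442163369732465 0.240789918798516
w carry 0.2386370797756757
seat True [ 0.60094339 -0.29527832  0.04248587] 0.04276572127412612 [-0.88544764 -0.17071758  3.75558117] w 0.23705269928846448
32.7
```

View pics/o4.png

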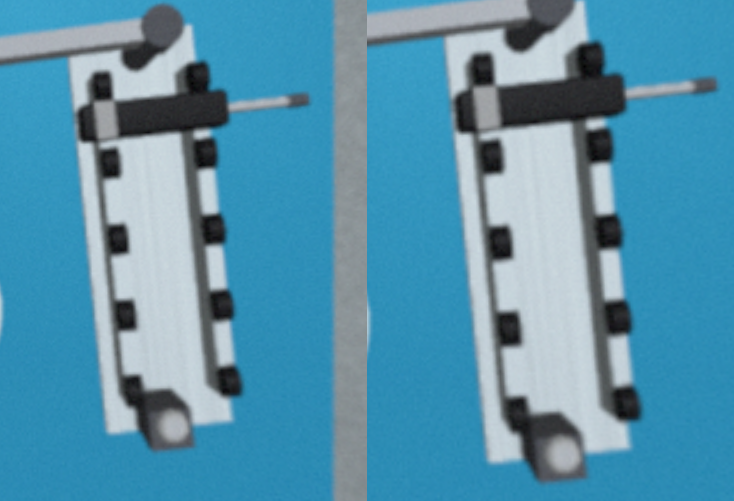

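Run:
```python
from drv import *
z=pick((.5598,.3002),.245); place(3,z,dy=-.002)
z=pick((.4992,.2859),-.015); place(2,z,dy=-.002)
bot.move_pose([.42,.03,.40],quat(-np.pi/2))
im,pose=wrist(); np.savez("w5.npz",im=im,p=pose[0],q=pose[1])
save("o5",ortho(im,pose,.35,.69,-.42,.38,.02)); print(bot.read_clock())
```

```text
pick z 0.004760935982616225 False w 0.24344457138529982 0.2386541504843944
w carry 0.23658175068952028
seat True [ 0.55346202 -0.30223913  0.04245668] 0.042760935982616224 [-0.91293816  0.66450795  3.68370805] w 0.24097014786442983
pick z 0.004789045694645198 False w 0.24147505940386568 0.24072818086808956
w carry 0.24687174754243785
seat True [ 0.50575041 -0.30721013  0.04242893] 0.04278904569464519 [ 0.8844405  -0.46914867  4.67036878] w 0.24033265637626264
55.0083
```

View pics/o5.png

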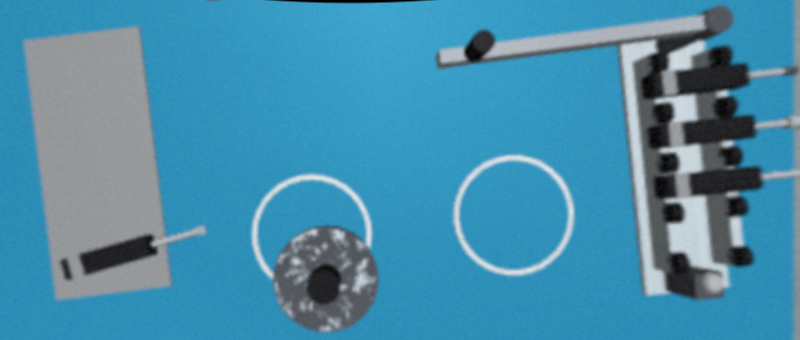

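Run:
```python
from drv import *
z=pick((.4345,.2708),.290,off=.009); place(1,z,off=.009,opening=.33,dy=-.002)
bot.move_pose([.47,-.20,.33],quat(-np.pi/2))
im,pose=wrist(); np.savez("w6.npz",im=im,p=pose[0],q=pose[1])
a=ortho(im,pose,.37,.67,-.42,-.2,.062,.6)
bot.move_pose([.40,.03,.33],quat(-np.pi/2))
im,pose=wrist(); np.savez("w7.npz",im=im,p=pose[0],q=pose[1])
b=ortho(im,pose,.32,.52,-.03,.17,.08,.5)
b=cv2.copyMakeBorder(b,0,100,0,0,cv2.BORDER_CONSTANT)
save("o6",np.hstack([a,b[:a.shape[0]]]));print(a.shape,bot.read_clock())
```

```text
pick z 0.0047703978311376335 False w 0.23887370158431293 0.24398057281562657
w carry 0.24267662037005816
seat True [ 0.45897075 -0.32109724  0.04236964] 0.04277039783113763 [-0.25870044 -0.04889585  4.16969717] w 0.24144482684048024Traceback (most recent call last):
  File "<stdin>", line 10, in <module>
    return _nx.concatenate(arrs, 1, dtype=dtype, casting=casting)
           ~~~~~~~~~~~~~~~^^^^^^^^^^^^^^^^^^^^^^^^^^^^^^^^^^^^^^^
ValueError: all the input array dimensions except for the concatenation axis must match exactly, but along dimension 0, the array at index 0 has size 501 and the array at index 1 has size 500
```

Run:
```python
from drv import *
L=lambda n:(lambda d:(d["im"],(d["p"],d["q"])))(np.load(n))
a=ortho(*L("w6.npz"),.37,.67,-.42,-.2,.062,.6)
b=ortho(*L("w7.npz"),.32,.52,-.03,.17,.08,.5)
c=np.zeros((501,400,3),np.uint8); c[:b.shape[0],:b.shape[1]]=b[:,:400]
save("o6",np.hstack([a,c]));print(a.shape,b.shape,bot.read_clock())
```

```text
(501, 367, 3) (400, 400, 3) 67.025
```

View pics/o6.png

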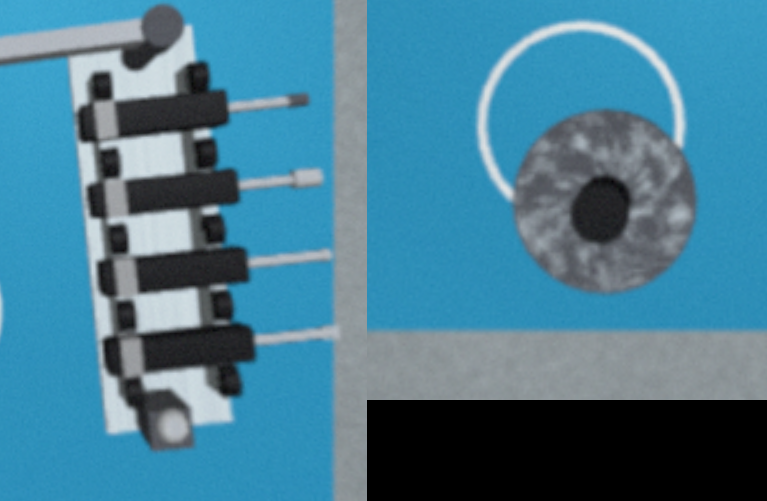

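Run:
```python
from pot import *
slide((.413,.0535),(.4545,.070))
bot.move_pose([.5,-.0,.36],quat(-np.pi/2))
im,pose=wrist(); np.savez("w8.npz",im=im,p=pose[0],q=pose[1])
a=ortho(im,pose,.54,.70,-.32,-.02,.118,.6)
b=ortho(im,pose,.35,.55,-.03,.17,.08,.7)
c=np.zeros((max(a.shape[0],b.shape[0]),a.shape[1]+b.shape[1],3),np.uint8); c[:a.shape[0],:a.shape[1]]=a; c[:b.shape[0],a.shape[1]:]=b
save("o7",c);print(a.shape,b.shape,bot.read_clock())
```

```text
w 0.33561457348430024 [0.4131261  0.05370559 0.03826817] [-1.04409119  0.96338211  5.72932098]
w 0.3430427828827616
(267, 500, 3) (286, 286, 3) 73.5417
```

View pics/o7.png

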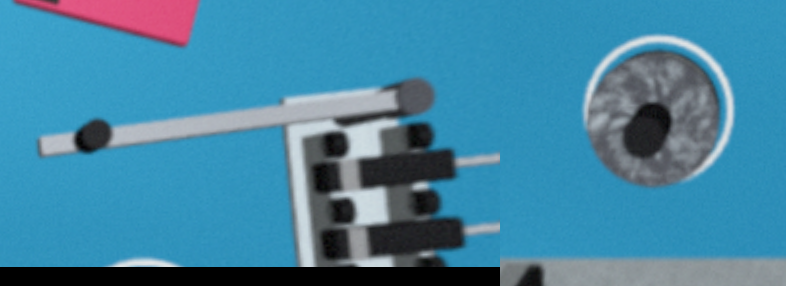

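Run:
```python
from drv import *
H=RC+.12*RX
def tgt(q,z=.090):
    p=H+.215*(-np.cos(q)*RX+np.sin(q)*RY); return [*p,z],quat(YAW+np.pi/2-q)
bot.set_gripper(.36)
p,r=tgt(1.54,.2); bot.move_pose(p,r)
p,_=tgt(1.54); print(bot.move_linear(p,.08,until_force=8),bot.read_position())
for q in np.arange(1.44,.15,-.1):
    p,r=tgt(q); bot.move_linear(p,.1,rotation=r)
print(q,bot.read_ft_force(),bot.read_position())
for q in [.08,.04,.0,-.02,-.035,-.045]:
    p,r=tgt(q); hit=bot.move_linear(p,.04,rotation=r,until_force=35); print(q,hit,np.round(bot.read_ft_force(),1),np.round(bot.read_position(),4))
    if hit: break
p,r=tgt(-.0); bot.move_linear(p,.04,rotation=r); bot.wait(.3); print(np.round(bot.read_ft_force(),1))
p[2]=.2; bot.move_linear(p,.15)
bot.move_pose([.45,-.17,.36],quat(-np.pi/2))
im,pose=wrist(); np.savez("w9.npz",im=im,p=pose[0],q=pose[1])
a=ortho(im,pose,.37,.68,-.42,-.2,.084,.6); b=ortho(im,pose,.37,.68,-.03,.17,.08,.6)
save("o8",np.hstack([a,b]));print(a.shape,bot.read_clock())
```

```text
False [ 0.62072095 -0.07762819  0.09062102]
0.23999999999999888 [-0.03911596  0.39096248 -0.02546693] [ 0.43622471 -0.26069308  0.08991476]
0.08 False [ 0.3 -0.4  0.2] [ 0.4341 -0.2955  0.09  ]
0.04 False [0.3 5.6 3. ] [ 0.4344 -0.3021  0.0899]
0.0 False [-0.4  1.8  2.1] [ 0.435  -0.3125  0.0899]
-0.02 False [-0.1 -0.4 -0.2] [ 0.4361 -0.3179  0.0901]
-0.035 False [-0.6  1.5 -0.3] [ 0.4361 -0.3202  0.0899]
-0.045 False [-0.1  6.3  3.2] [ 0.4363 -0.3203  0.0897]
[-0.4 -0.6  0.5]
(517, 367, 3) 89.0333
```

View pics/o8.png

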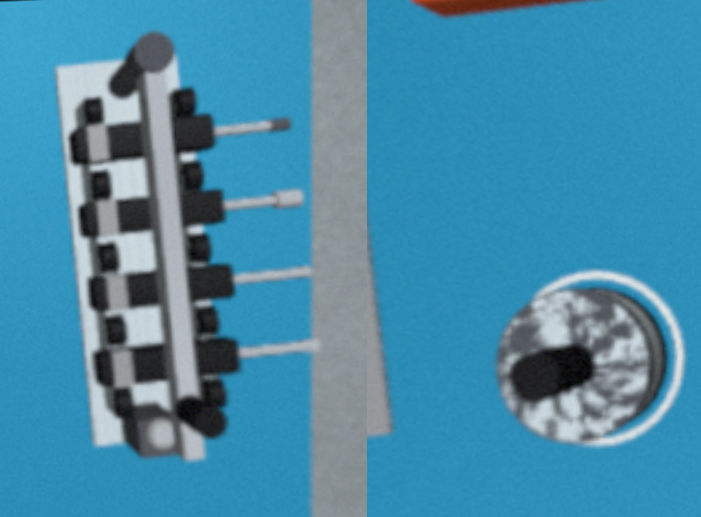

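```bash
python3 -c "
from cell import bot
print(bot.close_job(),bot.read_clock())"
```

```text
the job is handed in; nothing more can be done
the job is handed in; nothing more can be done
```

I handed the job in at about 89 s on the robot's clock; no verdict came back. In the last wrist pictures the pot is about 2 mm from the middle of its ring (it had been knocked aside once, and I slid it back). All four drivers are in their cradles with shafts out on the far side, and the keeper looks fully shut past its ball. I kept clear of the multimeter, phone and reel but took no final check picture of them.

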